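# Close up the module row on the sloping stand

## Task

Take the loose wide module from the mat, set it down (do not drop it) in the channel of the sloping stand beside the open end of the clamped row, and slide it along until it sits flush against the last module with no gap. Leave it fully seated in the channel and let go; do not shift the clamped row, and leave the slim module and the other things on the mat where they are.

Things in the scene. Friction and masses are not known exactly. Their poses are not given: they have to be found in the camera images.
- module: Loose wide grey module, 0.13-0.25 kg, upright on the mat left or right of centre, any yaw. Base block 60 (x) x 36 (y) x 38 mm high; on it a centred nose 40 (x) x 36 (y) x 34 mm high (72 mm in all; 10 mm shoulders at the x ends). Origin: centre of the underside, z up. A half turn about z makes no difference. Grip the nose across its 40 mm.
- row_face (a point): Middle, at channel floor level, of the clamped row's flat open end. y: along the channel into the row (free channel on the -y side); x: up the slope, away from the robot; z: off the floor, leaning 30 deg to the robot. Row: 36 and 54 mm wide modules of the same section, a steel clamp; slips above 60 N. Flush: module origin at y -18 mm, x 0, z 0, its axes along these (x either way).
- track: The straight aluminium channel, sloping 30 deg, low side to the robot. Origin: centre of its floor; axes as row_face: x up the slope, y along the channel, z off the floor. 400 mm long; floor 68 mm wide between lips 10 mm high, 8 mm thick. At least 120 mm is free beside the row. The module's 60 mm length goes across the channel.
- lamp (a point): Middle of the level lamp tube, 24 mm thick, 420 mm long, parallel to the channel, 188 mm straight above the middle of its floor; 12 mm posts at its ends stand 50 mm farther from the robot. It blocks an upright gripper over the channel; a tool leaning with the slope (30 deg, wrist towards the robot) passes. Axes: z up, y along the tube, x away from the robot.
- slim_module: A similar but narrower grey module, 20 mm wide (y) instead of 36, otherwise the same section and height; standing on the mat on the other side. Not needed. Origin: centre of the underside.
- screwdriver: Bystander: screwdriver, 170 mm long, lying on the mat along its x axis.
- circuit_board: Bystander: green circuit board 60 x 80 mm, up to 13 mm high, flat on the mat. Origin: centre of the underside.
- spool: Bystander: black spool, 60 mm across, 40 mm high, standing on its flange. Origin: centre of the underside.
- flask: Bystander: white bottle, 44 mm across, 90 mm high. Origin: centre of the underside.
Mind the look-alikes: they are no part of the job. Leave any blue look-alike of the module alone.

How it is judged:
On the way:
1. the module sits on the channel floor, tilted with it, while the gripper still touches it (z of module in the frame of row_face between -0.004 and 0.004 m and x of module in the frame of row_face between -0.008 and 0.008 m and angle between the z axis of module and the z axis of row_face, either way round below 0.08 rad and contact force between the fingers and module above 0.5 N), for 0.1 s.
At the end, for the whole second after the job is handed in: The module rests in the channel, on its floor (within 4 mm, tilted with it within 4.5 degrees), between the lips, its face against the row: mean gap under 3.5 mm and square within 4 degrees; released and still (z of module in the frame of row_face between -0.004 and 0.004 m and x of module in the frame of row_face between -0.008 and 0.008 m and angle between the z axis of module and the z axis of row_face, either way round below 0.08 rad and y of module in the frame of row_face between -0.0215 and -0.016 m and angle between the y axis of module and the y axis of row_face, either way round below 0.07 rad and linear speed of module below 0.01 m/s); the robot touches nothing.
It fails at once if the clamped row was shifted by more than 6 mm (distance of row_face from where it was at the start of the episode above 0.006 m).
It fails at once if the slim module or another thing on the mat was moved by more than 25 mm (distance of any of flask, spool, screwdriver, circuit_board, slim_module from where it was at the start of the episode above 0.025 m).
It also fails if it takes over 38 s, if anything falls off the work surface, if the arm or the gripper's body presses on something with over 40 N, if the wrist force passes 120 N, or if a joint passes its speed limit or range.

## Robot

A 7-joint arm with a two-finger parallel gripper is mounted at the origin on the work surface. World frame = base frame: x ahead of the robot, y to its left, z up, the work surface at z = 0. Lengths are in m, angles in rad, forces in N, time in s.
With the tool pointing down it reaches from about 0.4 to 0.85 m from the base axis. Payload 4.5 kg.
Tool frame: the origin (TCP) lies on the centre line of the jaws, within the pads' length; the fingertips stand 17 mm ahead of it and the grasp point (between the pads) lies 2 mm behind it (r.tip_reach is the distance from the TCP to the fingertips, in m); z points along the fingers, y is the line along which they close (so a half turn about z gives the same grasp; the last joint's range is limited). The gripper opens to 88 mm and grips with 3 to 60 N. Pads are 18 mm wide; open, the fingers measure 123 mm over their backs; the gripper's body (75 mm by 187 mm) begins 45 mm behind the grasp point.
Start: joints at [-1.196, 0.689, -0.195, 1.565, 0.157, 0.902, -0.215], TCP at [0.209, 0.589, 0.256] pointing down, gripper open.
Joint ranges: [-3.01, 3.01], [-0.46, 2.08], [-1.47, 1.51], [0.13, 2.56], [-1, 4.14], [0.04, 2.09], [-2.66, 2.66]. Speed limits (rad/s): [2.57, 2.57, 3.14, 3.14, 3.14, 3.14, 3.14].

## Interface

Orientations are given as a unit quaternion [x, y, z, w].
In Python, from plant import r gives the robot as it stands.
- The arm moves only by the tool step_arm, never from a script. Its argument "steps" is a list of rows, each a list of 7 numbers: the shift along the tool's x, y, z in cm, then the turn, a rotation vector about the tool's x, y, z in degrees, then the gripper's target within -1 to 1 (shut at 1, half-way at 0, fully open at -1). A call has 1 to 8 rows; each row shifts and turns the commanded pose from where the row before left it, along the tool's axes as they then stand; what a row does not reach is not made up. A row lasts 1/8 s, in which the tool goes at most 62.5 mm and 10.7 degrees, less where a joint would pass 70% of its speed; a pose out of reach is approached as far as the arm can. A call with a gripper value outside its range is refused whole. The fingers move at their own pace and stop on an object; "force" is the grip in N (left out, the last holds). Time passes only in rows, so rows that do not move let the fingers close. It gives the time, the measured TCP pose, the force, the opening and the grip force at its end, in the units of the state.
- r.get_state(): the state, without advancing time (a new reading comes with each control period).
- r.snapshot(name): name is "scene" or "side" or "wrist"; returns a dict with "pixels" (384x512x3 uint8, red, green, blue), "fx", "fy", "cx", "cy" (pixels), "cam_to_world" (4x4, takes a point from camera to world coordinates). Camera axes: x right, y down, z forward; pixel columns grow to the right and rows downward; lengths in m; the calibration is good to about 2 mm. A picture is of the moment at which its call begins. There is no depth.
- r.finish_job(): hands the job in; it is judged then, once.
The state is a dict: "clock": time; "q": joint angles; "qd": joint speeds; "joint_torque": joint torques, N m; "tool_pos": TCP position; "eef_rot": TCP orientation; "contact_force": force on the tool from outside, world axes, zero at the start; "moment": the same for the moment, N m; "opening": opening from 0.0 (shut) to 1.0 (fully open); "finger_force": force on a finger pad.
Only numpy, scipy, OpenCV 4.12 (cv2) and the standard library are available. Lean on these libraries where they do the work, as an engineer would, in place of code of your own. Each camera call takes 0.05 s, during which the arm holds its last target. There are 200 camera calls.

## Working session

There is one attempt and no reset: what is moved stays moved. The work goes in short steps, Python scripts to look and compute and a tool call to move; the robot and the scene stay as the last step left them, time stands still between calls to the robot, and variables do not carry over. Pictures are saved under pics/ and viewed, at most 10 in all, crops included, and the job is handed in when it is done.

Besides the shell and the picture viewer there is one more tool, called after "Request:" in YAML: its name, and indented under it one key for each argument. step_arm: Moves the arm, as the interface text tells. Its arguments: {"type":"object","properties":{"steps":{"type":"array","items":{"type":"array","items":{"type":"number"}}},"force":{"type":"number"}},"required":["steps"]}

```bash
ls; mkdir -p pics
python3 - <<'E'
from plant import r
import cv2,pickle
d={}
for n in("scene","side"):
    s=r.snapshot(n);d[n]=s;cv2.imwrite(f"pics/{n}0.png",s["pixels"][:,:,::-1])
    print(n,s["fx"],s["cx"],s["cy"],s["cam_to_world"].round(3) if hasattr(s["cam_to_world"],'round') else s["cam_to_world"])
pickle.dump(d,open("s0.pkl","wb"))
print(r.get_state())
E
```

```text
pics
scene 377.52372475909453 261.5253337741 194.70147946683403 [[-0.513  0.507 -0.693  1.365]
 [ 0.858  0.296 -0.419  0.514]
 [-0.008 -0.809 -0.587  0.959]
 [ 0.     0.     0.     1.   ]]
side 418.4406687614525 250.3661197596053 191.18093421563506 [[ 0.944 -0.172  0.281  0.13 ]
 [-0.33  -0.491  0.806 -0.936]
 [-0.001 -0.854 -0.52   0.751]
 [ 0.     0.     0.     1.   ]]
{'clock': 0.1, 'q': array([-1.19615302,  0.68988414, -0.19451591,  1.56621945,  0.15732605,
        0.9024964 , -0.21506379]), 'qd': array([-0.00060549, -0.00281342, -0.00017501, -0.00179137,  0.00127967,
        0.00087231, -0.0010462 ]), 'joint_torque': array([-2.52545433e-03, -5.28503788e+01, -1.27150308e+00, -1.53838885e+01,
       -5.25707414e-02,  1.97860674e-03,  6.59006469e-05]), 'tool_pos': array([0.20879672, 0.58853235, 0.25500556]), 'eef_rot': array([ 1.69537279e-01,  9.85523444e-01, -8.04418274e-04, -6.68428859e-05]), 'contact_force': array([-0.0608696 ,  0.60668932, -0.47199316]), 'moment': array([ 0.05203897, -0.05872874,  0.01094198]), 'finger_force': 0.0, 'opening': 1.0032207228785501}
```

View pics/scene0.png

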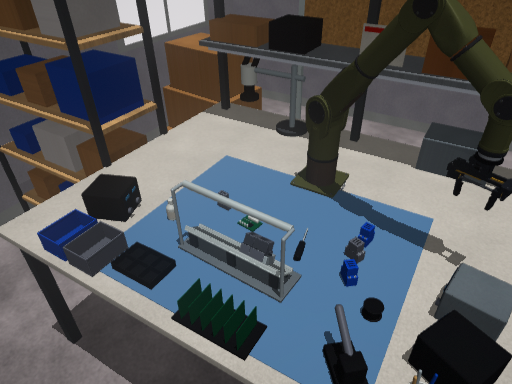

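View pics/side0.png

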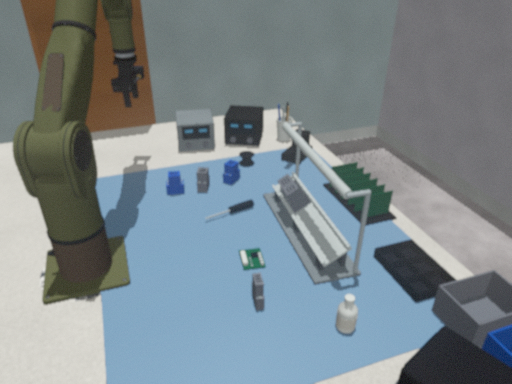

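The scene view shows the grey wide module at about (356,247) between two blue look-alikes. The row is at the far (+y) end of the channel, about (257,245), with the lamp over it. In the side view the module is at (203,179), the slim module at (258,290) and the row at (292,190). Next I'll enlarge crops.

Run:
```python
import cv2,pickle,numpy as np
d=pickle.load(open("s0.pkl","rb"))
def crop(n,x,y,w,h,k): return cv2.resize(d[n]["pixels"][y:y+h,x:x+w,::-1],(w*k,h*k),interpolation=cv2.INTER_CUBIC)
# left: scene channel 170..306 x 175..300
a=crop("scene",170,180,135,120,5); cv2.imwrite("pics/c1.png",a)
b=crop("side",255,110,120,165,3)      # 360x495
c=crop("side",155,150,100,55,4)      # 400x220
e=crop("scene",325,215,65,75,4)     # 260x300
o=np.zeros((520,760,3),np.uint8); o[:495,:360]=b;o[:220,360:760]=c;o[220:520,360:620]=e
cv2.imwrite("pics/c2.png",o)
```

```text
(no output)
```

View pics/c1.png

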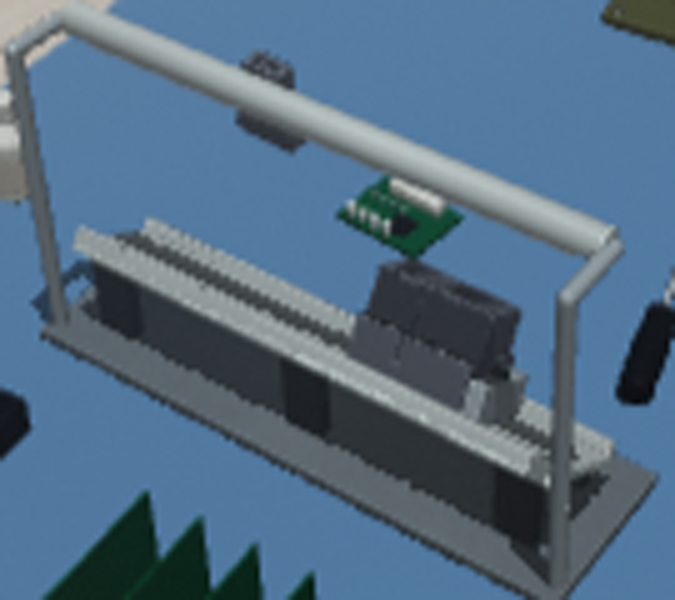

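View pics/c2.png

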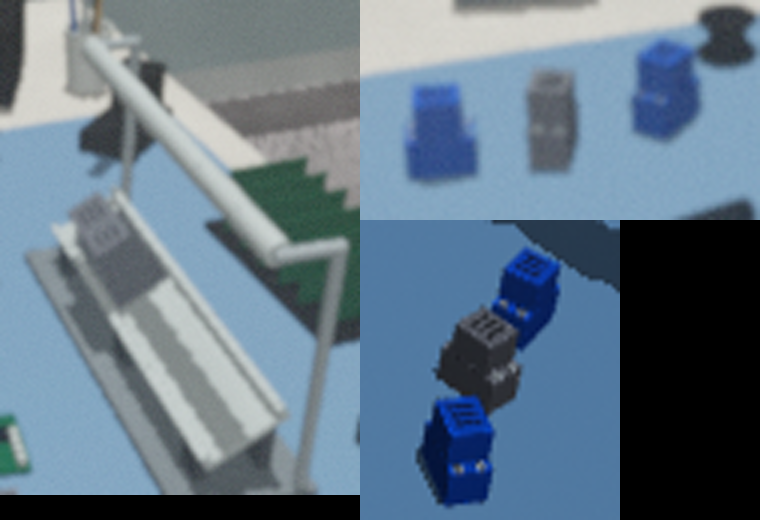

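```bash
cat > h.py <<'E'
import numpy as np,pickle,cv2
from scipy.optimize import least_squares
from scipy.spatial.transform import Rotation as R
def proj(s,P):
    T=np.linalg.inv(np.array(s["cam_to_world"])); p=np.atleast_2d(P)@T[:3,:3].T+T[:3,3]
    return p[:,:2]/p[:,2:]*[s["fx"],s["fy"]]+[s["cx"],s["cy"]]
def trackR(yaw): return (R.from_euler('z',yaw)*R.from_euler('y',-30,degrees=True)).as_matrix()
def ray(s,u,v,z):
    T=np.array(s["cam_to_world"]); d=T[:3,:3]@[(u-s["cx"])/s["fx"],(v-s["cy"])/s["fy"],1]
    return T[:3,3]+d*(z-T[2,3])/d[2]
E
python3 - <<'E'
from h import *
d=pickle.load(open("s0.pkl","rb"))
S=lambda x,y:(x/5+170,y/5+180)
B=lambda x,y:(x/3+255,y/3+110)
obs=[("scene",S(70,18),"L",-.21),("scene",S(608,240),"L",.21),
("scene",S(79,236),"T",(.038,-.2,.01)),("scene",S(150,222),"T",(-.038,-.2,.01)),
("scene",S(543,462),"T",(.038,.2,.01)),("scene",S(610,446),"T",(-.038,.2,.01)),
("side",B(280,244),"L",-.21),("side",B(90,42),"L",.21),
("side",B(286,412),"T",(.038,-.2,.01)),("side",B(207,462),"T",(-.038,-.2,.01)),
("side",B(120,193),"T",(.038,.2,.01)),("side",B(57,228),"T",(-.038,.2,.01))]
def f(p):
    M=trackR(p[3]);o=[]
    for n,uv,k,c in obs:
        P=p[:3]+(M@np.array(c) if k=="T" else np.array([-np.sin(p[3])*c,np.cos(p[3])*c,.188]))
        o+=list(proj(d[n],P)[0]-uv)
    return o
s=least_squares(f,[.6,0,.08,0],loss='soft_l1');print(s.x,np.round(np.array(f(s.x)).reshape(-1,2),1).tolist())
p=s.x;M=trackR(p[3])
# row face from y: project candidates for bottom edge/top
for y in np.arange(.0,.1,.02):
    P=[p[:3]+M@np.array(c) for c in((.034,y,.01),(.02,y,.072),(-.03,y,.0),(.03,y,0))]
    a=proj(d["scene"],P);b=proj(d["side"],P)
    print(round(y,3),((a-[170,180])*5).round()[:2].tolist(),((b-[255,110])*3).round()[2:].tolist())
for n,u,v,z in(("scene",325+(485-360)/4,215+(330-220)/4,.072),("side",155+(552-360)/4,150+75/4,.072)): print(ray(d[n],u,v,z))
E
```

```text
[ 0.61830394 -0.04295694  0.06049058 -0.06328818] [[-0.9, -0.0], [-0.7, 2.0], [-0.3, -1.6], [-0.8, -0.6], [2.8, 1.1], [-0.0, -0.4], [0.6, 4.9], [0.9, 2.7], [-0.9, -0.3], [-0.3, -0.6], [-2.1, -1.8], [-0.5, -0.7]]
0.0 [[303.0, 338.0], [339.0, 249.0]] [[132.0, 329.0], [184.0, 295.0]]
0.02 [[327.0, 350.0], [364.0, 260.0]] [[124.0, 318.0], [176.0, 284.0]]
0.04 [[351.0, 362.0], [388.0, 272.0]] [[117.0, 307.0], [168.0, 274.0]]
0.06 [[376.0, 374.0], [413.0, 283.0]] [[110.0, 296.0], [160.0, 263.0]]
0.08 [[401.0, 387.0], [439.0, 295.0]] [[103.0, 286.0], [153.0, 253.0]]
[0.39436896 0.3009943  0.072     ]
[0.39302367 0.30771659 0.072     ]
```

Request:
step_arm:
  steps:
    - [-3.4, -2.6, 0.2, 0, 0, 0, -1]
    - [-3.4, -2.6, 0.2, 0, 0, 0, -1]
    - [-3.4, -2.6, 0.2, 0, 0, 0, -1]
    - [-3.4, -2.6, 0.2, 0, 0, 0, -1]
    - [-3.4, -2.6, 0.2, 0, 0, 0, -1]
    - [-3.4, -2.6, 0.2, 0, 0, 0, -1]
    - [-3.4, -2.6, 0.2, 0, 0, 0, -1]
    - [-3.2, -2.6, 0.2, 0, 0, 0, -1]
  force: 20

```text
clock: 1.1
tool_pos: [0.3945, 0.3014, 0.2394]
eef_rot: [0.17, 0.985, -0.0, -0.0]
contact_force: [0.9, 0.2, -0.5]
opening: 0.998
finger_force: 0.0
```

Run:
```python
from h import *
from plant import r
s=r.snapshot("wrist");pickle.dump(s,open("w1.pkl","wb"));cv2.imwrite("pics/w1.png",s["pixels"][:,:,::-1])
print(r.get_state()["tool_pos"],proj(s,[.394,.304,.072]))
```

```text
[0.39766442 0.2947311  0.23894302] [[256.28208496 175.77246677]]
```

View pics/w1.png

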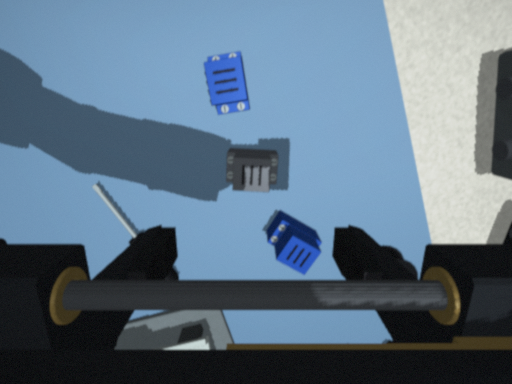

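The wrist view shows the module at (252,172), with its long axis nearly along the finger line. The pins are at (231,157) and (274,160), and blue look-alikes sit above and below it. I'll crop in to get the yaw.

Run:
```python
from h import *
s=pickle.load(open("w1.pkl","rb"))
cv2.imwrite("pics/w1c.png",cv2.resize(s["pixels"][130:210,205:305,::-1],None,fx=7,fy=7,interpolation=cv2.INTER_CUBIC))
```

```text
(no output)
```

View pics/w1c.png

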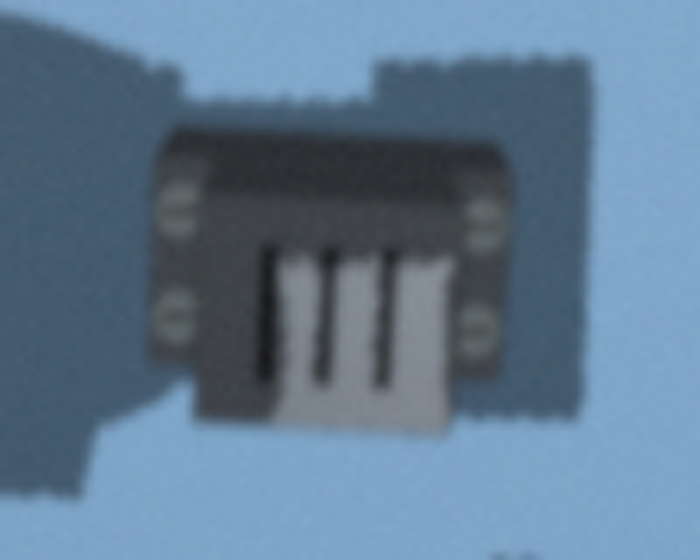

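The crop shows the nose top's front corners at (195,418) and (448,432), the shoulder corners at (152,360) and (498,378), and the rear base edge at y≈130–145. I'll fit the pose and work out the approach.

```bash
cat >> h.py <<'E'
def go(st,pos,M=None):
    Rt=R.from_quat(st["eef_rot"]); d=Rt.inv().apply(np.array(pos)-st["tool_pos"])*100
    w=(Rt.inv()*R.from_matrix(M)).as_rotvec(degrees=True) if M is not None else 0
    return np.round(d,2),np.round(w,2)
E
python3 - <<'E'
from h import *
from plant import r
s=pickle.load(open("w1.pkl","rb"));st=r.get_state()
C=lambda x,y:np.array([x/7+205,y/7+130])
y0=70.5*np.pi/180
Rt=R.from_quat(st["eef_rot"]).as_matrix(); print(Rt.round(3), "img up=", (np.array(s["cam_to_world"])[:3,1]*-1).round(2),"img right",np.array(s["cam_to_world"])[:3,0].round(2))
# module x = image right, module v = image up (sign)
u=np.array(s["cam_to_world"])[:2,0]; yaw0=np.arctan2(u[1],u[0])
up=-np.array(s["cam_to_world"])[:2,1]; sg=np.sign(u[0]*up[1]-u[1]*up[0]); print(sg)
obs=[((-20,-18,72),(195,418)),((20,-18,72),(448,432)),((-30,-18,38),(152,360)),((30,-18,38),(498,378)),((-30,18,38),(157,165)),((30,18,38),(512,180)),((-20,18,72),(206,197)),((20,18,72),(458,204))]
def f(p):
    M=R.from_euler('z',p[2]).as_matrix();o=[]
    for c,uv in obs:
        o+=list(proj(s,np.array([p[0],p[1],0])+M@(np.array(c)*[1,sg,1]/1e3))[0]-C(*uv))
    return o
q=least_squares(f,[.394,.304,yaw0],loss='soft_l1',f_scale=.5);p=q.x
print(p,np.degrees(p[2]),np.round(np.array(f(p)).reshape(-1,2),1).tolist())
c,n=np.cos(p[2]),np.sin(p[2])
Ty=np.array([c,n,0]); Ty*=np.sign(Ty@Rt[:,1]); Tz=np.array([0,0,-1.]);M=np.c_[np.cross(Ty,Tz),Ty,Tz]
print("above",go(st,[p[0],p[1],.12],M),"grasp z .055",st["tool_pos"]);print(st['q'].round(2))
E
```

```text
[[-0.94   0.342  0.001]
 [ 0.342  0.94  -0.007]
 [-0.003 -0.006 -1.   ]] img up= [-0.9   0.32 -0.28] img right [0.33 0.94 0.  ]
1.0
[0.3916625  0.29976637 1.18291002] 67.77575188576026 [[-0.2, 0.7], [0.5, 0.4], [-0.4, 0.6], [0.2, 0.4], [-0.5, -1.5], [0.4, -1.2], [-0.9, -0.7], [1.2, 0.1]]
above (array([ 0.77,  0.34, 11.89]), array([-0.34,  0.18,  2.21])) grasp z .055 [0.39766442 0.2947311  0.23894302]
[-0.59  0.55 -0.23  1.97  0.21  0.65  0.27]
```

Run:
```python
from h import *
d=pickle.load(open("s0.pkl","rb"))
a=cv2.resize(d["scene"]["pixels"][130:225,430:512,::-1],None,fx=6,fy=6,interpolation=cv2.INTER_CUBIC)
b=cv2.resize(d["side"]["pixels"][40:115,100:150,::-1],None,fx=6,fy=6,interpolation=cv2.INTER_CUBIC)
o=np.zeros((570,800,3),np.uint8);o[:570,:492]=a;o[:450,492:792]=b
cv2.imwrite("pics/g.png",o)
Rt=R.from_quat([.1695,.9855,0,0]).as_matrix();t=np.array([.2088,.5885,.255])
for y in(-.0935,.0935):
  for z in(-.047,-.087,-.107,-.127):
    P=t+Rt@[0,y,z]; print(y,z,((proj(d["scene"],P)-[430,130])*6).round(),((proj(d["side"],P)-[100,40])*6+[492,0]).round())
```

```text
-0.0935 -0.047 [[113. 249.]] [[628. 316.]]
-0.0935 -0.087 [[135. 184.]] [[616. 246.]]
-0.0935 -0.107 [[146. 151.]] [[610. 209.]]
-0.0935 -0.127 [[157. 117.]] [[604. 173.]]
0.0935 -0.047 [[479. 407.]] [[707. 220.]]
0.0935 -0.087 [[511. 339.]] [[698. 156.]]
0.0935 -0.107 [[528. 304.]] [[693. 123.]]
0.0935 -0.127 [[545. 268.]] [[688.  89.]]
```

View pics/g.png

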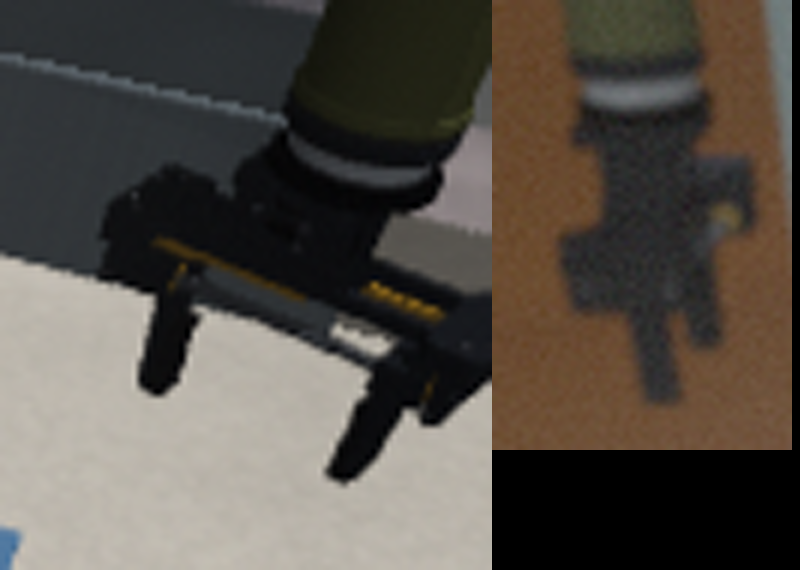

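The gripper's body bar is about 187 mm along the closing line and about 40 mm thick. It passes under the lamp if I come in from the robot side with slightly less lean. I'll grasp the module now.

Request:
step_arm:
  steps:
    - [0.8, 0.3, 1.0, -0.3, 0.2, 2.2, -1]
    - [0, 0, 4.0, 0, 0, 0, -1]
    - [0, 0, 4.0, 0, 0, 0, -1]
    - [0, 0, 4.0, 0, 0, 0, -1]
    - [0, 0, 3.0, 0, 0, 0, -1]
    - [0, 0, 2.1, 0, 0, 0, -1]
    - [0, 0, 0, 0, 0, 0, -1]
  force: 25

```text
clock: 2.02
tool_pos: [0.3862, 0.3089, 0.0574]
eef_rot: [0.188, 0.982, 0.002, -0.002]
contact_force: [-0.0, -0.2, -0.5]
opening: 0.998
finger_force: 0.0
```

Run:
```python
from h import *
from plant import r
st=r.get_state();print(st["tool_pos"],R.from_quat(st["eef_rot"]).as_matrix().round(3).tolist())
y=1.18291;Ty=np.array([np.cos(y),np.sin(y),0]);Tz=np.array([0,0,-1.]);print(go(st,[.3917,.2998,.057],np.c_[np.cross(Ty,Tz),Ty,Tz]))
```

```text
[0.38616507 0.30894705 0.05740961] [[-0.929, 0.37, -0.004], [0.37, 0.929, 0.004], [0.005, 0.002, -1.0]]
(array([-0.85, -0.65,  0.04]), array([ 0.13, -0.28,  0.53]))
```

Request:
step_arm:
  steps:
    - [-0.8, -0.6, 0, 0, 0, 0.5, -1]
    - [0, 0, 0, 0, 0, 0, -1]
    - [0, 0, 0, 0, 0, 0, -1]

```text
clock: 2.4
tool_pos: [0.3928, 0.3009, 0.0594]
eef_rot: [0.193, 0.981, 0.004, -0.001]
contact_force: [-0.5, 0.0, 0.0]
opening: 0.999
finger_force: 0.0
```

Run:
```python
from h import *
from plant import r
st=r.get_state();print(st["tool_pos"],st["qd"].round(3))
y=1.18291;Ty=np.array([np.cos(y),np.sin(y),0]);Tz=np.array([0,0,-1.]);print(go(st,[.3917,.2998,.057],np.c_[np.cross(Ty,Tz),Ty,Tz]))
```

```text
[0.39278393 0.30091347 0.05944319] [-0.007  0.005 -0.005 -0.001 -0.001 -0.001  0.001]
(array([ 0.06, -0.15,  0.24]), array([ 0.38, -0.18, -0.04]))
```

Request:
step_arm:
  steps:
    - [0, -0.1, 0.2, 0.3, 0, 0, -1]
    - [0, 0, 0, 0, 0, 0, -1]
    - [0, 0, 0, 0, 0, 0, 1]
    - [0, 0, 0, 0, 0, 0, 1]
    - [0, 0, 0, 0, 0, 0, 1]
    - [0, 0, 0, 0, 0, 0, 1]
    - [0, 0, 0, 0, 0, 0, 1]
    - [0, 0, 0, 0, 0, 0, 1]
  force: 25

```text
clock: 3.4
tool_pos: [0.3921, 0.2998, 0.0575]
eef_rot: [0.193, 0.981, 0.0, -0.001]
contact_force: [-0.8, -1.8, 8.9]
opening: 0.452
finger_force: 26.8
```

```bash
cat >> h.py <<'E'
from scipy.spatial.transform import Slerp
TP=np.array([.6183,-.0430,.0605]);TYAW=-.0633;G=.0575
def tool_pose(x,y,z,less=0):
    "module origin at track coords, lean reduced by `less` deg -> TCP pos, rot matrix"
    Mm=trackR(TYAW)@R.from_euler('y',less,degrees=True).as_matrix()
    M=np.c_[Mm[:,1],Mm[:,0],-Mm[:,2]]
    return TP+trackR(TYAW)@[x,y,z]+Mm[:,2]*G, M
def rows(p0,M0,p1,M1,n):
    S=Slerp([0,1],R.from_matrix([M0,M1]));out=[];cp=np.array(p0);cr=R.from_matrix(M0)
    for i in range(1,n+1):
        tp=p0+(np.array(p1)-p0)*i/n; tr=S(i/n)
        d=np.round(cr.inv().apply(tp-cp)*100,1);w=np.round((cr.inv()*tr).as_rotvec(degrees=True),1)
        out.append([*d.tolist(),*w.tolist(),1]); cp=cp+cr.apply(d/100); cr=cr*R.from_rotvec(w,degrees=True)
    return out
E
python3 - <<'E'
from h import *
from plant import r
st=r.get_state();M0=R.from_quat(st["eef_rot"]).as_matrix();p0=st["tool_pos"]
p1,M1=tool_pose(-.12,-.045,.10,7.5);print(p1)
print(rows(p0+[0,0,.13],M0,p1,M1,12))
E
```

```text
[ 0.4398784  -0.07678111  0.14022561]
[[-1.6, -2.8, 0.4, -1.6, -1.2, 5.9, 1], [-1.8, -2.5, 0.3, -1.7, -1.2, 5.8, 1], [-2.1, -2.5, 0.4, -1.6, -1.1, 5.9, 1], [-2.3, -2.1, 0.2, -1.6, -1.2, 5.9, 1], [-2.5, -2.0, 0.3, -1.7, -1.2, 5.8, 1], [-2.6, -1.7, 0.3, -1.6, -1.2, 5.9, 1], [-2.9, -1.4, 0.3, -1.6, -1.2, 5.9, 1], [-3.0, -1.1, 0.3, -1.7, -1.1, 5.8, 1], [-3.0, -0.9, 0.4, -1.6, -1.2, 5.9, 1], [-3.1, -0.5, 0.4, -1.6, -1.2, 5.9, 1], [-3.2, -0.2, 0.5, -1.7, -1.2, 5.8, 1], [-3.1, 0.1, 0.5, -1.6, -1.2, 5.9, 1]]
```

Request:
step_arm:
  steps:
    - [0, 0, -2, 0, 0, 0, 1]
    - [0, 0, -4, 0, 0, 0, 1]
    - [0, 0, -4, 0, 0, 0, 1]
    - [0, 0, -3, 0, 0, 0, 1]
    - [0, 0, 0, 0, 0, 0, 1]

```text
clock: 4.03
tool_pos: [0.3932, 0.3003, 0.1881]
eef_rot: [0.193, 0.981, 0.002, -0.001]
contact_force: [0.2, 0.8, -2.5]
opening: 0.447
finger_force: 26.1
```

Request:
step_arm:
  steps:
    - [-1.6, -2.8, 0.4, -1.6, -1.2, 5.9, 1]
    - [-1.8, -2.5, 0.3, -1.7, -1.2, 5.8, 1]
    - [-2.1, -2.5, 0.4, -1.6, -1.1, 5.9, 1]
    - [-2.3, -2.1, 0.2, -1.6, -1.2, 5.9, 1]
    - [-2.5, -2.0, 0.3, -1.7, -1.2, 5.8, 1]
    - [-2.6, -1.7, 0.3, -1.6, -1.2, 5.9, 1]

```text
clock: 4.78
tool_pos: [0.4147, 0.1316, 0.17]
eef_rot: [0.447, 0.891, 0.054, 0.061]
contact_force: [0.3, 0.7, -2.6]
opening: 0.452
finger_force: 26.8
```

Request:
step_arm:
  steps:
    - [-2.9, -1.4, 0.3, -1.6, -1.2, 5.9, 1]
    - [-3.0, -1.1, 0.3, -1.7, -1.1, 5.8, 1]
    - [-3.0, -0.9, 0.4, -1.6, -1.2, 5.9, 1]
    - [-3.1, -0.5, 0.4, -1.6, -1.2, 5.9, 1]
    - [-3.2, -0.2, 0.5, -1.7, -1.2, 5.8, 1]
    - [-3.1, 0.1, 0.5, -1.6, -1.2, 5.9, 1]
    - [0, 0, 0, 0, 0, 0, 1]
    - [0, 0, 0, 0, 0, 0, 1]

```text
clock: 5.78
tool_pos: [0.448, 0.0134, 0.1561]
eef_rot: [0.61, 0.783, 0.075, 0.098]
contact_force: [-0.6, 0.8, -1.9]
opening: 0.455
finger_force: 26.8
```

Run:
```python
from h import *
from plant import r
st=r.get_state();p1,M1=tool_pose(-.12,-.045,.10,7.5)
print(st["tool_pos"],go(st,p1,M1),st["q"].round(2))
s=r.snapshot("wrist");pickle.dump(s,open("w2.pkl","wb"))
cv2.imwrite("pics/w2.png",cv2.resize(s["pixels"][:,:,::-1],(768,576),interpolation=cv2.INTER_CUBIC))
M=trackR(TYAW)
for c in((-.034,-.15,.01),(-.034,.03,.01),(.034,-.15,.01),(.034,.03,0),(-.03,.03,0),(.02,.03,.072)): print(c,(proj(s,TP+M@np.array(c))*1.5).round())
```

```text
[0.44796859 0.01341895 0.15605222] (array([-8.46, -3.34,  1.36]), array([-8.15, -1.98, 17.56])) [ 0.1   0.66 -0.41  2.39  1.93  0.32 -1.87]
(-0.034, -0.15, 0.01) [[437. 554.]]
(-0.034, 0.03, 0.01) [[528. 350.]]
(0.034, -0.15, 0.01) [[523. 596.]]
(0.034, 0.03, 0) [[627. 384.]]
(-0.03, 0.03, 0) [[532. 348.]]
(0.02, 0.03, 0.072) [[639. 430.]]
```

View pics/w2.png

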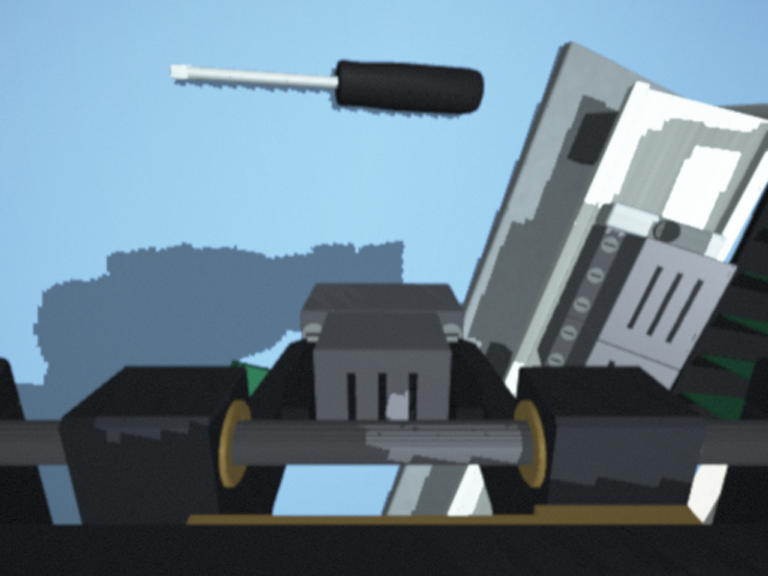

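The wrist view shows the module held squarely in the jaws at (380,350). The row is at right (650,290) with its seam near (630,365), and the open end is hidden behind the carriage. The turn was cut short by joint speed limits, so I'll continue it.

Run:
```python
from h import *
from plant import r
st=r.get_state();p1,M1=tool_pose(-.12,-.065,.10,7.5)
print(rows(st["tool_pos"],R.from_quat(st["eef_rot"]).as_matrix(),p1,M1,7))
```

```text
[[-1.5, -0.6, 0.2, -1.2, -0.3, 2.5, 1], [-1.5, -0.5, 0.2, -1.1, -0.3, 2.5, 1], [-1.5, -0.4, 0.2, -1.2, -0.3, 2.5, 1], [-1.6, -0.4, 0.2, -1.1, -0.2, 2.6, 1], [-1.5, -0.3, 0.2, -1.2, -0.3, 2.5, 1], [-1.6, -0.3, 0.1, -1.1, -0.3, 2.5, 1], [-1.6, -0.2, 0.2, -1.2, -0.3, 2.5, 1]]
```

Request:
step_arm:
  steps:
    - [-1.5, -0.6, 0.2, -1.2, -0.3, 2.5, 1]
    - [-1.5, -0.5, 0.2, -1.1, -0.3, 2.5, 1]
    - [-1.5, -0.4, 0.2, -1.2, -0.3, 2.5, 1]
    - [-1.6, -0.4, 0.2, -1.1, -0.2, 2.6, 1]
    - [-1.5, -0.3, 0.2, -1.2, -0.3, 2.5, 1]
    - [-1.6, -0.3, 0.1, -1.1, -0.3, 2.5, 1]
    - [-1.6, -0.2, 0.2, -1.2, -0.3, 2.5, 1]
    - [0, 0, 0, 0, 0, 0, 1]

```text
clock: 6.82
tool_pos: [0.4379, -0.0979, 0.1405]
eef_rot: [0.716, 0.671, 0.133, 0.143]
contact_force: [0.5, -0.1, -2.0]
opening: 0.451
finger_force: 27.0
```

Run:
```python
from h import *
from plant import r
st=r.get_state();p1,M1=tool_pose(-.12,-.065,.10,7.5)
print(st["tool_pos"],go(st,p1,M1),st["q"].round(2))
s=r.snapshot("wrist");pickle.dump(s,open("w3.pkl","wb"))
cv2.imwrite("pics/w3.png",cv2.resize(s["pixels"][:,:,::-1],(768,576),interpolation=cv2.INTER_CUBIC))
M=trackR(TYAW)
for c in((-.034,.2,.01),(-.034,.03,.01),(-.042,.2,.01),(.034,.03,0),(-.03,.03,0),(.02,.03,.072),(-.02,.03,.072),(-.03,.03,.038),(-.02,.12,.072)): print(c,(proj(s,TP+M@np.array(c))*1.5).round())
```

```text
[ 0.43785934 -0.09788572  0.14050942] (array([0.12, 0.05, 0.05]), array([-0.01,  0.09, -0.06])) [ 0.55  0.79 -0.71  2.52  2.31  0.65 -2.28]
(-0.034, 0.2, 0.01) [[ 588. -273.]]
(-0.034, 0.03, 0.01) [[548. 118.]]
(-0.042, 0.2, 0.01) [[ 570. -270.]]
(0.034, 0.03, 0) [[666. 118.]]
(-0.03, 0.03, 0) [[551. 120.]]
(0.02, 0.03, 0.072) [[716. 103.]]
(-0.02, 0.03, 0.072) [[616. 104.]]
(-0.03, 0.03, 0.038) [[570. 113.]]
(-0.02, 0.12, 0.072) [[ 653. -154.]]
```

View pics/w3.png

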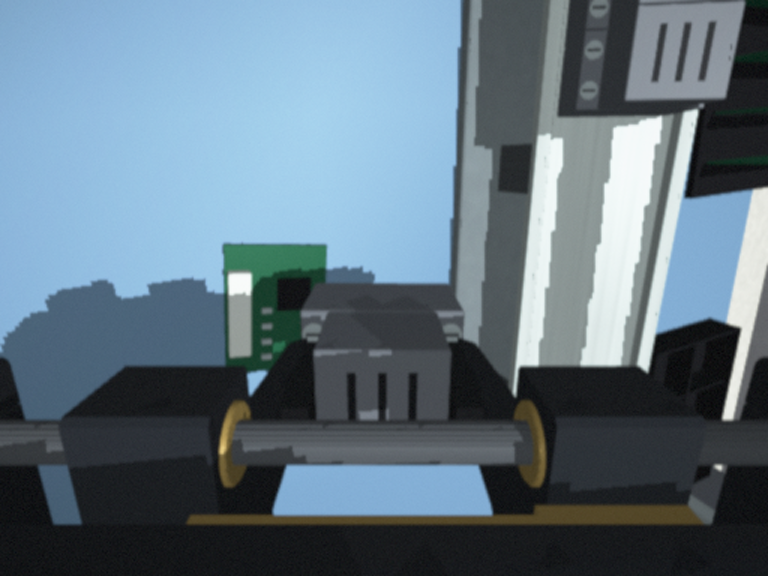

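The module hangs square at the right approach pose. The row's open end is visible, with its base corner at about (558,113) and nose corner at about (627,97). The channel's outer lip edges run from (540,135) to (518,370) and from (697,120) to (653,360). I'll refine the track from all views.

Run:
```python
from h import *
d=pickle.load(open("s0.pkl","rb"));d["w3"]=pickle.load(open("w3.pkl","rb"))
S=lambda x,y:(x/5+170,y/5+180)
B=lambda x,y:(x/3+255,y/3+110)
obs=[("scene",S(70,18),"L",-.21),("scene",S(608,240),"L",.21),
("scene",S(79,236),"T",(.038,-.2,.01)),("scene",S(150,222),"T",(-.038,-.2,.01)),
("scene",S(543,462),"T",(.038,.2,.01)),("scene",S(610,446),"T",(-.038,.2,.01)),
("side",B(280,244),"L",-.21),("side",B(90,42),"L",.21),
("side",B(286,412),"T",(.038,-.2,.01)),("side",B(207,462),"T",(-.038,-.2,.01)),
("side",B(120,193),"T",(.038,.2,.01)),("side",B(57,228),"T",(-.038,.2,.01)),
("scene",S(378,264),"R",(.02,0,.072)),("side",B(120,315),"R",(-.03,0,0)),("side",B(172,280),"R",(.03,0,0)),
("w3",(558/1.5,114/1.5),"R",(-.03,0,.01)),("w3",(627/1.5,98/1.5),"R",(-.02,0,.072))]
lines=[((540,135),(-.042,0,.01)),((518,370),(-.042,0,.01)),((697,120),(.042,0,.01)),((653,360),(.042,0,.01))]
def f(p):
    M=trackR(p[3]);o=[]
    for n,uv,k,c in obs:
        c=np.array(c)
        if k=="R": c=c+[0,p[4],0]
        P=p[:3]+(M@c if k!="L" else np.array([-np.sin(p[3])*c,np.cos(p[3])*c,.188]))
        o+=list((proj(d[n],P)[0]-uv)*(.5 if k=="R" and n!="w3" else 1))
    for uv,c in lines:
        a,b=proj(d["w3"],[p[:3]+M@(np.array(c)+[0,y,0]) for y in(-.1,.03)])
        t=(b-a)/np.linalg.norm(b-a);e=np.array(uv)/1.5-a; o+=[.7*(t[0]*e[1]-t[1]*e[0]),0]
    return o
s=least_squares(f,[.6183,-.043,.0605,-.063,.03],loss='soft_l1',f_scale=1);p=s.x
print(p.round(4));print(np.round(np.array(f(p)).reshape(-1,2),1).tolist())
J=s.jac;print(np.sqrt(np.diag(np.linalg.inv(J.T@J))).round(4))
```

```text
[ 0.6201 -0.0416  0.0636 -0.063   0.0306]
[[-1.1, -0.4], [-0.5, 1.7], [-0.5, -1.8], [-1.0, -0.9], [2.9, 0.9], [0.1, -0.6], [1.2, 3.2], [1.3, 1.5], [-0.4, -1.8], [0.3, -2.0], [-1.8, -2.9], [-0.1, -1.8], [-0.1, 0.1], [0.3, -1.1], [0.1, -0.8], [3.0, -0.3], [-0.8, 0.2], [0.6, 0.0], [1.0, 0.0], [-0.4, 0.0], [0.8, 0.0]]
[0.0012 0.0019 0.001  0.0062 0.0019]
```

```bash
sed -i 's/^TP=.*/TP=np.array([.6201,-.0416,.0636]);TYAW=-.063;G=.0575/' h.py
python3 - <<'E'
from h import *
from plant import r
st=r.get_state();p0=st["tool_pos"];M0=R.from_quat(st["eef_rot"]).as_matrix()
a=tool_pose(-.05,-.03,.035,7.5);b=tool_pose(-.001,-.03,.012,7.5)
print(rows(p0,M0,*a,4));print(rows(*a,*b,4));print(rows(*b,*tool_pose(-.001,-.03,.0,0),6))
E
```

```text
[[0.9, 2.0, 1.3, 0.0, 0.0, -0.0, 1], [0.9, 2.0, 1.4, 0.0, 0.0, -0.0, 1], [1.0, 2.0, 1.3, 0.0, 0.0, -0.0, 1], [0.9, 2.0, 1.4, 0.0, 0.0, -0.0, 1]]
[[0.0, 1.3, 0.4, 0.0, 0.0, 0.0, 1], [0.0, 1.3, 0.4, 0.0, 0.0, 0.0, 1], [-0.0, 1.3, 0.4, 0.0, 0.0, 0.0, 1], [0.0, 1.3, 0.4, 0.0, 0.0, 0.0, 1]]
[[0.0, -0.1, 0.2, -1.2, 0.0, -0.0, 1], [-0.0, -0.1, 0.2, -1.3, -0.0, 0.0, 1], [-0.0, -0.1, 0.2, -1.3, -0.0, -0.0, 1], [-0.0, -0.1, 0.2, -1.2, -0.0, 0.0, 1], [-0.0, -0.1, 0.2, -1.3, -0.0, 0.0, 1], [-0.0, -0.2, 0.2, -1.2, -0.0, 0.0, 1]]
```

Request:
step_arm:
  steps:
    - [0.9, 2.0, 1.3, 0, 0, 0, 1]
    - [0.9, 2.0, 1.4, 0, 0, 0, 1]
    - [1.0, 2.0, 1.3, 0, 0, 0, 1]
    - [0.9, 2.0, 1.4, 0, 0, 0, 1]
    - [0, 0, 0, 0, 0, 0, 1]

```text
clock: 7.5
tool_pos: [0.5379, -0.0646, 0.1226]
eef_rot: [0.714, 0.672, 0.135, 0.144]
contact_force: [1.2, 0.3, -2.4]
opening: 0.447
finger_force: 27.0
```

Request:
step_arm:
  steps:
    - [0, 1.3, 0.4, 0, 0, 0, 1]
    - [0, 1.3, 0.4, 0, 0, 0, 1]
    - [0, 1.3, 0.4, 0, 0, 0, 1]
    - [0, 1.3, 0.4, 0, 0, 0, 1]
    - [0, 0, 0, 0, 0, 0, 1]
    - [0, 0, 0, 0, 0, 0, 1]

```text
clock: 8.25
tool_pos: [0.5883, -0.0705, 0.1271]
eef_rot: [0.715, 0.671, 0.133, 0.143]
contact_force: [-0.8, -0.3, -2.1]
opening: 0.449
finger_force: 27.0
```

Run:
```python
from h import *
from plant import r
st=r.get_state()
print(go(st,*tool_pose(-.001,-.03,.012,7.5)),st["contact_force"],st["q"].round(2))
s=r.snapshot("side");cv2.imwrite("pics/side1.png",cv2.resize(s["pixels"][140:280,230:380,::-1],None,fx=4,fy=4,interpolation=cv2.INTER_CUBIC))
```

```text
(array([0.08, 0.08, 0.09]), array([ 0.06,  0.09, -0.06])) [-0.75740655 -0.27409041 -2.10899882] [ 0.3   0.8  -0.43  2.13  2.01  0.35 -1.98]
```

Request:
step_arm:
  steps:
    - [0, 0, 0.2, -1.2, 0, 0, 1]
    - [0, -0.1, 0.2, -1.3, 0, 0, 1]
    - [0, -0.1, 0.2, -1.3, 0, 0, 1]
    - [0, -0.1, 0.2, -1.2, 0, 0, 1]
    - [0, -0.1, 0.1, -1.3, 0, 0, 1]
    - [0, -0.2, 0.1, -1.2, 0, 0, 1]
    - [0, 0, 0, 0, 0, 0, 1]

```text
clock: 9.18
tool_pos: [0.5872, -0.071, 0.1149]
eef_rot: [0.705, 0.66, 0.177, 0.189]
contact_force: [0.6, -0.2, -3.7]
opening: 0.453
finger_force: 27.0
```

Run:
```python
from h import *
from plant import r
st=r.get_state()
print(go(st,*tool_pose(-.001,-.03,.0,0)),trackR(TYAW).T@st["contact_force"],st["moment"])
```

```text
(array([0.14, 0.02, 0.24]), array([ 0.  ,  0.1 , -0.11])) [-1.33265895 -0.15391524 -3.54198397] [-0.09704432  0.77097776  0.02906539]
```

Request:
step_arm:
  steps:
    - [0, 0, 0.2, 0, 0, 0, 1]
    - [0, 0, 0, 0, 0, 0, 1]

```text
clock: 9.43
tool_pos: [0.5899, -0.071, 0.114]
eef_rot: [0.705, 0.66, 0.177, 0.19]
contact_force: [-0.1, 0.3, -2.1]
opening: 0.452
finger_force: 27.0
```

Request:
step_arm:
  steps:
    - [0, 0, 0.1, 0, 0, 0, 1]
    - [0, 0, 0, 0, 0, 0, 1]

```text
clock: 9.68
tool_pos: [0.59, -0.071, 0.1138]
eef_rot: [0.704, 0.66, 0.177, 0.191]
contact_force: [-3.6, -1.5, 6.1]
opening: 0.451
finger_force: 28.4
```

Request:
step_arm:
  steps:
    - [0, 0, 0.1, 0, 0, 0, 1]
    - [0, 0, 0, 0, 0, 0, 1]

```text
clock: 9.93
tool_pos: [0.59, -0.071, 0.1138]
eef_rot: [0.704, 0.66, 0.178, 0.191]
contact_force: [-8.4, -2.1, 14.7]
opening: 0.449
finger_force: 30.3
```

Request:
step_arm:
  steps:
    - [0, 0, -0.1, 0, 0, 0, 1]
    - [1.0, 0, 0, 0, 0, 0, 1]
    - [1.0, 0, 0, 0, 0, 0, 1]
    - [0.5, 0, 0, 0, 0, 0, 1]
    - [0, 0, 0, 0, 0, 0, 1]

```text
clock: 10.55
tool_pos: [0.5913, -0.0481, 0.1138]
eef_rot: [0.705, 0.659, 0.176, 0.192]
contact_force: [-7.1, -5.6, 11.1]
opening: 0.45
finger_force: 29.7
```

Run:
```python
from h import *
from plant import r
st=r.get_state()
print(go(st,*tool_pose(0,.0126,.0,0)),trackR(TYAW).T@st["contact_force"],st["moment"])
```

```text
(array([ 2.09, -0.06, -0.  ]), array([ 0.22,  0.42, -0.12])) [-0.29748366 -6.08085384 12.9836723 ] [-0.91304475  0.92580709 -0.4281225 ]
```

Request:
step_arm:
  steps:
    - [0.6, 0, -0.1, 0, 0, 0, 1]
    - [0.6, 0, 0, 0, 0, 0, 1]
    - [0, 0, 0, 0, 0, 0, 1]

```text
clock: 10.92
tool_pos: [0.5923, -0.0325, 0.1138]
eef_rot: [0.704, 0.661, 0.178, 0.19]
contact_force: [-0.1, 0.8, 0.2]
opening: 0.454
finger_force: 27.2
```

Request:
step_arm:
  steps:
    - [0.3, 0, 0, 0, 0, 0, 1]
    - [0, 0, 0, 0, 0, 0, 1]

```text
clock: 11.18
tool_pos: [0.5922, -0.0313, 0.1137]
eef_rot: [0.705, 0.66, 0.177, 0.19]
contact_force: [-0.6, -0.4, -0.1]
opening: 0.448
finger_force: 27.3
```

Request:
step_arm:
  steps:
    - [0.2, 0, 0, 0, 0, 0, 1]
    - [0, 0, 0, 0, 0, 0, 1]

```text
clock: 11.42
tool_pos: [0.5922, -0.0312, 0.1137]
eef_rot: [0.705, 0.659, 0.176, 0.192]
contact_force: [-1.4, -5.1, 1.5]
opening: 0.453
finger_force: 27.7
```

Request:
step_arm:
  steps:
    - [0.2, 0, 0, 0, 0, 0, 1]
    - [0, 0, 0, 0, 0, 0, 1]

```text
clock: 11.68
tool_pos: [0.5922, -0.0311, 0.1137]
eef_rot: [0.706, 0.658, 0.175, 0.193]
contact_force: [-3.5, -8.3, 3.6]
opening: 0.452
finger_force: 28.6
```

Request:
step_arm:
  steps:
    - [0.2, 0, 0, 0, 0, 0, 1]
    - [0.2, 0, 0, 0, 0, 0, 1]
    - [0, 0, 0, 0, 0, 0, 1]

```text
clock: 12.05
tool_pos: [0.5922, -0.0308, 0.1137]
eef_rot: [0.707, 0.657, 0.173, 0.195]
contact_force: [-5.0, -12.9, 7.0]
opening: 0.449
finger_force: 30.9
```

Run:
```python
from h import *
from plant import r
st=r.get_state()
print(st["tool_pos"],go(st,*tool_pose(0,.0126,.0,0)),trackR(TYAW).T@st["contact_force"],st["moment"])
d={n:r.snapshot(n) for n in("scene","side","wrist")}
k=lambda n,x,y,w,h,f:cv2.resize(d[n]["pixels"][y:y+h,x:x+w,::-1],(int(w*f),int(h*f)),interpolation=cv2.INTER_CUBIC)
o=np.zeros((600,800,3),np.uint8)
o[:300,:400]=k("scene",215,210,80,60,5);o[:300,400:]=k("side",265,160,80,60,5);o[300:,:400]=k("wrist",180,130,200,150,2);o[300:,400:]=k("wrist",200,170,100,75,4)
cv2.imwrite("pics/f.png",o)
```

```text
[ 0.59224448 -0.03082499  0.11368234] (array([ 0.36, -0.04,  0.  ]), array([ 0.22,  0.99, -0.36])) [ -0.13675492 -13.1685203    8.1120065 ] [-2.36666491  1.01832294 -1.10372779]
```

View pics/f.png

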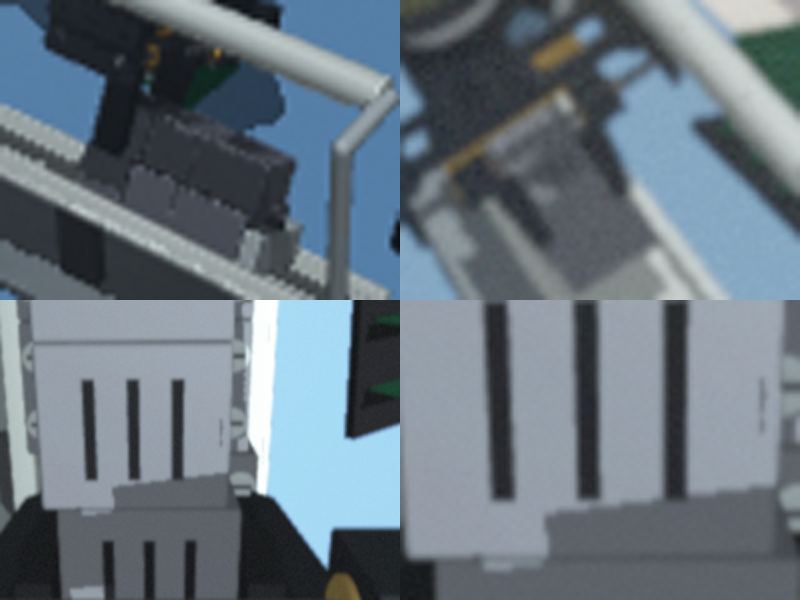

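The wrist view (lower left) shows the module's nose flush and square against the row, with the seam at y≈510 and an x offset of about 3 mm. The scene and side views show it seated between the lips. I'll relax the push and then release.

Request:
step_arm:
  steps:
    - [-0.2, 0, 0, 0, 0, 0, 1]
    - [-0.2, 0, 0, 0, 0, 0, 1]
    - [0, 0, 0, 0, 0, 0, 1]

```text
clock: 12.58
tool_pos: [0.5923, -0.0309, 0.1137]
eef_rot: [0.706, 0.658, 0.175, 0.193]
contact_force: [-2.2, -6.6, 2.0]
opening: 0.454
finger_force: 29.0
```

Request:
step_arm:
  steps:
    - [-0.1, 0, 0, 0, 0, 0, 1]
    - [0, 0, 0, 0, 0, 0, 1]
    - [0, 0, 0, 0, 0, 0, -0.5]
    - [0, 0, 0, 0, 0, 0, -0.5]
    - [0, 0, 0, 0, 0, 0, -0.5]
    - [0, 0, 0, 0, 0, 0, -0.5]

```text
clock: 13.32
tool_pos: [0.5925, -0.0276, 0.1139]
eef_rot: [0.705, 0.66, 0.178, 0.19]
contact_force: [-1.0, -0.4, 0.4]
opening: 0.749
finger_force: 0.0
```

Run:
```python
from h import *
from plant import r
st=r.get_state();print(go(st,*tool_pose(0,.0126,.0,0)))
s=r.snapshot("wrist");pickle.dump(s,open("w5.pkl","wb"));g=cv2.cvtColor(s["pixels"],cv2.COLOR_RGB2GRAY).astype(int)
for u in(220,240,260,280): print(u,g[215:270:1,u].tolist())
```

```text
(array([ 0.04, -0.06,  0.02]), array([ 0.16,  0.09, -0.08]))
220 [151, 152, 150, 151, 151, 152, 151, 151, 151, 151, 151, 148, 151, 149, 150, 151, 151, 149, 149, 151, 141, 124, 112, 107, 95, 85, 87, 92, 95, 92, 95, 94, 95, 94, 94, 94, 93, 94, 92, 95, 94, 93, 94, 94, 92, 95, 93, 94, 96, 95, 92, 92, 92, 94, 93]
240 [152, 151, 151, 151, 153, 153, 153, 153, 152, 153, 152, 152, 151, 151, 151, 150, 151, 151, 152, 150, 151, 144, 123, 101, 87, 82, 85, 91, 93, 95, 95, 93, 93, 93, 95, 93, 93, 93, 92, 94, 94, 93, 97, 93, 93, 96, 94, 93, 94, 94, 94, 93, 93, 94, 94]
260 [152, 152, 151, 152, 153, 153, 151, 152, 151, 152, 151, 152, 152, 152, 151, 150, 153, 153, 151, 150, 150, 150, 150, 139, 115, 90, 85, 91, 96, 94, 92, 93, 93, 95, 94, 93, 93, 94, 92, 95, 92, 94, 94, 94, 93, 91, 96, 94, 93, 95, 95, 93, 93, 95, 93]
280 [152, 154, 154, 152, 154, 154, 151, 148, 131, 109, 96, 94, 95, 95, 95, 93, 94, 94, 95, 94, 92, 94, 92, 94, 85, 83, 86, 90, 93, 94, 94, 93, 94, 95, 93, 93, 95, 94, 93, 94, 93, 95, 94, 92, 94, 94, 94, 93, 94, 92, 93, 95, 93, 93, 94]
```

Request:
step_arm:
  steps:
    - [0, 0, -0.2, 0, 0, 0, -0.5]
    - [-1, 0, 0, 0, 0, 0, -0.5]
    - [-2, 0, 0, 0, 0, 0, -0.5]
    - [-2, 0, 0, 0, 0, 0, -0.5]
    - [-2, 0, 0, 0, 0, 0, -0.5]
    - [0, 0, 0, 0, 0, 0, -0.5]

```text
clock: 14.12
tool_pos: [0.5863, -0.1007, 0.1154]
eef_rot: [0.706, 0.659, 0.176, 0.191]
contact_force: [0.6, 0.1, -0.7]
opening: 0.749
finger_force: 0.0
```

Request:
step_arm:
  steps:
    - [0, -2, 0, 0, 0, 0, -0.5]
    - [0, -3, -0.5, 0, 0, 0, -0.5]
    - [0, -3, -2, 0, 0, 0, -0.5]
    - [0, -3, -3, 0, 0, 0, -0.5]
    - [0, 0, 0, 0, 0, 0, -0.5]
    - [0, 0, 0, 0, 0, 0, -0.5]

```text
clock: 14.88
tool_pos: [0.4819, -0.0882, 0.1033]
eef_rot: [0.706, 0.659, 0.179, 0.188]
contact_force: [0.3, -0.2, 0.5]
opening: 0.748
finger_force: 0.0
```

Run:
```python
from h import *
from plant import r
st=r.get_state();print(st["tool_pos"],st["contact_force"])
s=r.snapshot("scene");o=pickle.load(open("s0.pkl","rb"))["scene"]
g=lambda a:a["pixels"][210:270,215:295,::-1]
cv2.imwrite("pics/end.png",cv2.resize(np.hstack([g(o),g(s)]),None,fx=5,fy=5,interpolation=cv2.INTER_CUBIC))
D=np.abs(s["pixels"].astype(int)-o["pixels"]).max(2)
# row far end (clamp) & bystander stability
for n,(x,y,w,h) in {"rowright":(258,232,20,30),"clamp":(262,252,16,14),"board":(238,213,24,20),"slim":(215,188,18,24),"blue1":(340,260,20,25),"blue2":(360,222,16,22)}.items(): print(n,D[y:y+h,x:x+w].mean().round(1))
```

```text
[ 0.48185315 -0.08823123  0.1033171 ] [ 0.2706516  -0.24370341  0.51433654]
rowright 2.9
clamp 3.3
board 35.0
slim 24.6
blue1 6.8
blue2 9.3
```

Run:
```python
from h import *
from plant import r
s=r.snapshot("wrist");g=cv2.cvtColor(s["pixels"],cv2.COLOR_RGB2GRAY).astype(np.float32);M=trackR(TYAW)
ys=np.arange(-.03,.05,.001)
for x,z in((-.015,.072),(.0,.072),(.015,.072),(-.028,.038),(.025,.0),(0,.0)):
    q=proj(s,[TP+M@np.array([x,y,z]) for y in ys]).astype(np.float32)
    v=cv2.remap(g,q[:,0].reshape(1,-1),q[:,1].reshape(1,-1),cv2.INTER_LINEAR)[0]
    print(x,z,q[0].round(),q[-1].round(),v.astype(int).tolist())
```

```text
-0.015 0.072 [393. 191.] [414.  40.] [239, 239, 240, 241, 240, 241, 241, 242, 241, 241, 242, 243, 242, 242, 242, 243, 243, 243, 243, 243, 244, 244, 243, 219, 138, 135, 136, 137, 138, 138, 138, 140, 140, 140, 141, 141, 141, 142, 142, 143, 143, 144, 145, 145, 146, 146, 146, 147, 148, 147, 149, 148, 149, 149, 151, 151, 152, 152, 152, 118, 105, 146, 148, 148, 148, 148, 148, 148, 147, 148, 147, 147, 146, 146, 146, 147, 146, 146, 145, 146]
0.0 0.072 [419. 191.] [444.  39.] [228, 229, 228, 228, 228, 229, 229, 228, 228, 229, 229, 228, 228, 228, 228, 229, 229, 229, 228, 229, 228, 229, 226, 188, 129, 135, 137, 138, 138, 139, 139, 138, 139, 141, 140, 140, 141, 141, 142, 142, 144, 143, 144, 145, 145, 145, 146, 146, 147, 148, 148, 149, 149, 149, 150, 149, 150, 150, 151, 114, 100, 145, 148, 148, 149, 149, 146, 105, 60, 59, 56, 59, 58, 57, 59, 57, 57, 59, 58, 57]
0.015 0.072 [445. 190.] [474.  39.] [160, 159, 159, 161, 159, 160, 159, 160, 160, 158, 159, 157, 160, 159, 160, 159, 159, 159, 158, 158, 158, 159, 156, 129, 125, 135, 136, 136, 138, 139, 139, 140, 140, 140, 141, 140, 141, 143, 141, 142, 14
[... 688 characters left out ...]
 132, 135, 136, 137, 137, 138, 138, 137, 138, 140, 138, 139, 139, 139, 142, 141, 141, 142, 142, 142, 143, 143, 144, 143, 144, 144, 144, 145, 145, 146, 147, 146, 147, 146, 147, 148, 148, 149, 148, 149, 150, 149, 149, 150, 150, 150, 152, 152, 152, 151, 134, 100, 107, 139, 149, 149, 148, 149, 149, 147, 148, 148, 149, 149, 147, 147]
0 0.0 [371. 166.] [382.  61.] [142, 143, 142, 142, 143, 144, 143, 143, 142, 141, 142, 142, 142, 143, 141, 143, 142, 136, 110, 65, 47, 47, 47, 47, 47, 47, 46, 47, 46, 45, 45, 47, 47, 48, 47, 46, 46, 47, 47, 46, 46, 46, 47, 46, 45, 45, 47, 46, 46, 47, 46, 45, 46, 47, 45, 47, 46, 48, 46, 44, 44, 46, 47, 46, 45, 43, 47, 47, 45, 46, 45, 44, 46, 46, 45, 45, 45, 46, 44, 45]
```

```bash
python3 -c "
from plant import r
print(r.finish_job())"
```

```text
the job is handed in; nothing more can be done
None
```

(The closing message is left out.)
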